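# Take a maquette once round on a lockable scanning turntable

## Task

A clay maquette is to be 3D-scanned in the studio: release the turntable by turning its lock knob counterclockwise (seen from above) until it clicks over, take the disc by its upright handle exactly one full turn counterclockwise, slowly (about five seconds or more), and then turn the lock knob back clockwise until it clicks over and the bolt is fully home in the rim's notch again. Do not touch the maquette, which must stay standing where it is on the disc, and leave the other things on the table alone.

Things in the scene. Friction and masses are not known exactly. Their poses are not given: they have to be found in the camera images.
- turntable: fixed aluminium base of the turntable, at any yaw; origin under its centre on the table, z up along the disc's axis. Round foot (150 mm across) at the origin; a strip leads along -y to the lock block (66 x 66 mm, 60 mm high), centred 172 mm from the origin, which carries the knob
- knob (a joint): lock knob: 0 = locked, 1.3 rad = released; grows counterclockwise from above. Sprung over a detent at 0.65 rad: past it, it clicks on to the far end; let go before, it springs back. Peak torque 0.15 N m. It drives a 14 mm steel bolt from the block into the notch in the disc's rim; if the notch is over about 5 mm off, the bolt hits the rim and the knob springs back
- knob_grip (a point): point on the knob's vertical axis at grip height, 90 mm above the table. Black knob: round skirt 48 mm across (top at 68 mm) with an upright grip bar 14 mm thick, 52 mm long, from 68 to 98 mm above the table, centred on the axis. The point's y axis lies along the bar (white line at the +y end, which points at the disc when locked) and turns with the knob
- wheel (a joint): angle of the disc about the vertical axis of the base: 0 at the start (locked), grows counterclockwise from above, 6.283 after the full turn; end stops at -0.35 and 6.65 rad. It turns easily and stays where it is left
- wheel_center (a point): centre of the disc's top face, 60 mm above the table. The disc is plywood with a steel rim of 226 mm diameter (rim top 58 mm above the table), with one notch, 17 mm wide, across the disc from the handle
- wheel_peg (a point): the disc's upright handle: black round peg of 18 mm diameter, rising from the disc's top to 105 mm above the table, 88 mm from the disc's axis; it spins freely about itself. This point is on its axis, 90 mm above the table; at joint 0 it lies along +y of the base, on the side away from the knob
- maquette: loose clay figure on a round dark plinth (42 mm across), about 70 mm high and 45 mm wide, standing near the middle of the disc, 0.25 kg; origin under its centre, z up
- scanner: bystander: grey two-lens scanner, 150 mm wide, 135 mm high, on a foot of 100 x 140 mm; origin under the centre of the foot
- brush_pot: bystander: white pot, 80 mm across, 95 mm high, with brushes standing to 200 mm; origin under its centre
- palette_knife: bystander: palette knife with a handle, 200 mm long, lying along its x axis; origin at its middle on the table
- tape_roll: bystander: plain roll, 60 mm across, 22 mm high; origin under its centre
There are look-alikes about, which are no part of the job. Of the things shaped like the maquette, the terracotta one is meant.

How it is judged:
On the way, in this order (a step that is already met when the one before it is completed fails the run):
1. the knob is clicked over to released while the disc still stands at its start (value of joint knob above 1.15 rad and value of joint wheel between -0.1 and 0.1 rad), for 0.2 s.
2. the disc has been taken one full turn counterclockwise, with the knob still released (value of joint wheel above 6.15 rad and value of joint knob above 1 rad), for 0.2 s.
At the end, for the whole second after the job is handed in: the knob is clicked back to locked (within 0.12 rad), the disc is at rest after exactly one turn counterclockwise (6.22 to 6.35 rad), and the maquette stands upright within 15 mm of where it started (value of joint knob below 0.12 rad and value of joint wheel between 6.22 and 6.35 rad and velocity of joint wheel between -0.05 and 0.05 rad/s and distance of maquette from where it was at the start of the episode below 0.015 m and angle between maquette's own z axis and vertical below 0.1 rad and linear speed of maquette below 0.02 m/s); the robot touches nothing.
It fails at once if the robot touches the maquette (contact force between any of the arm, the fingers and maquette above 0.3 N).
It fails at once if the disc is spun faster than 2.5 rad/s (twice the speed of a five-second turn) (velocity of joint wheel above 2.5 rad/s or velocity of joint wheel below -2.5 rad/s).
It fails at once if the maquette is tipped (angle between maquette's own z axis and vertical above 0.35 rad).
It fails at once if a bystander is moved by more than 20 mm (distance of any of scanner, brush_pot, palette_knife, tape_roll from where it was at the start of the episode above 0.02 m).
It also fails if it takes over 72 s, if anything falls off the work surface, if the arm or the gripper's body presses on something with over 40 N, if the wrist force passes 120 N, or if a joint passes its speed limit or range.

## Robot

A 6-joint arm with a two-finger parallel gripper is mounted at the origin on the work surface. World frame = base frame: x ahead of the robot, y to its left, z up, the work surface at z = 0. Lengths are in m, angles in rad, forces in N, time in s.
With the tool pointing down it reaches from about 0.425 to 0.95 m from the base axis. Payload 3.5 kg.
Tool frame: the origin (TCP) lies on the centre line of the jaws, within the pads' length; the fingertips stand 8 mm ahead of it and the grasp point (between the pads) lies 11 mm behind it; z points along the fingers, y is the line along which they close (so a half turn about z gives the same grasp; the last joint's range is limited). The gripper opens to 85 mm and grips with 20 to 120 N. Pads are 22 mm wide; open, the fingers measure 114 mm over their backs; the gripper's body (76 mm by 85 mm) begins 54 mm behind the grasp point. The pads swing forward as they close: fully open they stand 13 mm farther back than shut.
Start: joints at [1.106, 0.286, 1.577, -0, 1.279, -0.15], TCP at [0.209, 0.642, 0.239] pointing down, gripper open.
Joint ranges: [-2.77, 2.77], [-0.9, 2.22], [0.21, 2.48], [-1.53, 4.67], [0.24, 2.81], [-2.84, 2.84]. Speed limits (rad/s): [2.79, 2.79, 3.14, 3.14, 3.14, 3.14].

## Interface

Orientations are given as a unit quaternion [x, y, z, w].
In Python, from plant import ctrl gives the robot as it stands. The module is installed in compiled form; this text tells all that it offers.
- The arm moves only by the tool send_rows, never from a script. Its argument "steps" is a list of rows, each a list of 5 numbers: the shift along the tool's x, y, z in m, then the turn about the tool's z in degrees, then the opening, from -1 (shut) to 1 (fully open). A call has 1 to 12 rows; each row is the pose to reach, as a shift and turn from the pose commanded when the call began, along the tool's axes at that moment; what a row does not reach only later rows make up. A row lasts 1/10 s, in which the tool goes at most 50 mm and 8.59 degrees, less where a joint would pass 70% of its speed; a pose out of reach is approached as far as the arm can. A call with a gripper value outside its range is refused whole. The fingers move at their own pace and stop on an object; "squeeze" is the grip in N (left out, the last holds). Time passes only in rows, so rows that repeat a pose let the fingers close. It gives the time, the measured TCP pose, the force, the opening and the grip force at its end, in the units of the state.
- ctrl.get_state(): the state, without advancing time (a new reading comes with each control period).
- ctrl.read_camera(name): name is "scene" or "top" or "wrist"; returns the picture (400x640x3 uint8, red, green, blue); there is no depth.
- ctrl.calibration(name): a dict with "intrinsics" (3x3 intrinsics, pixels), "extrinsics" (4x4, takes a point from world to camera coordinates); the wrist camera has in their place "tool_from_camera" (4x4, takes a point from camera to tool coordinates, whose origin is the TCP and whose axes are the flange's). Camera axes: x right, y up, looking along -z (the intrinsics and any distortion apply to the point x, -y, -z); pixel columns grow to the right and rows downward; lengths in m; the calibration is good to about 2 mm. The wrist camera is an equidistant fisheye: a pixel r from the principal point sees the ray r / f radians off the axis. A picture is of the moment at which its call begins: read the wrist's pose just before it. calibration takes no time and is no camera call.
- ctrl.sign_off(): hands the job in; it is judged then, once.
The state is a dict: "time": time; "qpos": joint angles; "dq": joint speeds; "joint_efforts": joint torques, N m; "eef_pos": TCP position; "tcp_rot": TCP orientation; "contact_force": force on the tool from outside, world axes, zero at the start; "wrist_torque": the same for the moment, N m; "opening": opening from 0.0 (shut) to 1.0 (fully open); "finger_force": force on a finger pad.
Only numpy, scipy, OpenCV 4.12 (cv2) and the standard library are available. Lean on these libraries where they do the work, as an engineer would, in place of code of your own. Each camera call takes 0.05 s, during which the arm holds its last target. There are 200 camera calls.

## Working session

There is one attempt and no reset: what is moved stays moved. The work goes in short steps, Python scripts to look and compute and a tool call to move; the robot and the scene stay as the last step left them, time stands still between calls to the robot, and variables do not carry over. Pictures are saved under pics/ and viewed, at most 10 in all, crops included, and the job is handed in when it is done.

Besides the shell and the picture viewer there is one more tool, called after "Request:" as name(argument=value, ...), one argument or row to a line, values as JSON. send_rows: Moves the arm, as the interface text tells. Its arguments: {"type":"object","properties":{"steps":{"type":"array","items":{"type":"array","items":{"type":"number"}}},"squeeze":{"type":"number"}},"required":["steps"]}

```bash
mkdir -p pics; python3 - <<'E'
from plant import ctrl
import cv2,numpy as np
np.set_printoptions(precision=4,suppress=True)
for n in("scene","top"):
    cv2.imwrite(f"pics/{n}0.png",ctrl.read_camera(n)[:,:,::-1]); c=ctrl.calibration(n); print(n,c)
print(ctrl.calibration("wrist")); s=ctrl.get_state(); print(s)
E
```

```text
scene {'intrinsics': array([[427.348 ,   0.    , 318.2937],
       [  0.    , 427.348 , 200.2994],
       [  0.    ,   0.    ,   1.    ]]), 'extrinsics': array([[-0.8681,  0.4962, -0.0105,  0.4924],
       [-0.4176, -0.7188,  0.5558,  0.1718],
       [ 0.2682,  0.4869,  0.8312, -1.3257],
       [ 0.    ,  0.    ,  0.    ,  1.    ]])}
top {'intrinsics': array([[511.718 ,   0.    , 326.8444],
       [  0.    , 511.718 , 213.1362],
       [  0.    ,   0.    ,   1.    ]]), 'extrinsics': array([[ 0.0809, -0.9967, -0.0058, -0.0368],
       [ 0.9735,  0.0778,  0.215 , -0.5801],
       [-0.2138, -0.0231,  0.9766, -1.366 ],
       [ 0.    ,  0.    ,  0.    ,  1.    ]])}
{'intrinsics': array([[309.7069,   0.    , 321.0116],
       [  0.    , 309.7069, 199.7123],
       [  0.    ,   0.    ,   1.    ]]), 'tool_from_camera': array([[-0.0003,  0.9469,  0.3214,  0.0835],
       [ 1.    ,  0.0001,  0.0004, -0.0006],
       [ 0.0004,  0.3214, -0.9469, -0.1346],
       [ 0.    ,  0.    ,  0.    ,  1.    ]])}
{'time': 0.1, 'qpos': array([ 1.106 ,  0.2872,  1.578 ,  0.    ,  1.2786, -0.15  ]), 'dq': array([-0.0003, -0.0022, -0.004 ,  0.0004,  0.0006,  0.0003]), 'joint_efforts': array([  0.0001, -40.7295, -29.37  ,  -0.0002,   0.0035,   0.    ]), 'eef_pos': array([0.2087, 0.6413, 0.238 ]), 'tcp_rot': array([ 0.1567,  0.9876, -0.0011, -0.0003]), 'contact_force': array([0.0258, 0.2779, 0.2735]), 'wrist_torque': array([ 0.0033, -0.0345, -0.0312]), 'finger_force': 0.0, 'opening': 1.0049172864828733}
```

View pics/top0.png

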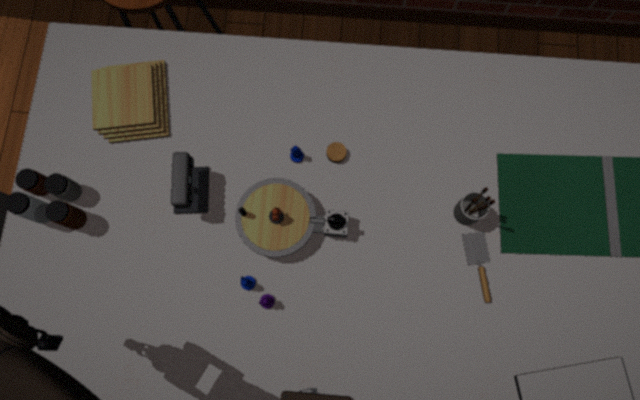

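View pics/scene0.png

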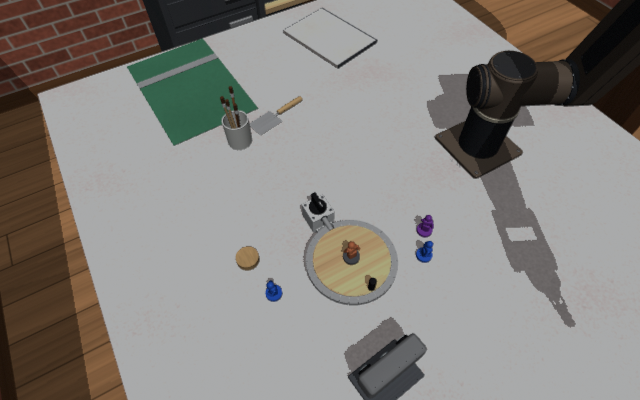

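The top view shows the disc at about (276,217), the peg at (242,212), the terracotta maquette near the centre, the knob at (337,221) and the scanner at (190,190). The scene view agrees: disc (351,260), peg (372,284), knob (318,203).

```bash
cat > h.py <<'E'
from plant import ctrl
import cv2,numpy as np
from scipy.spatial.transform import Rotation as R
np.set_printoptions(precision=4,suppress=True)
def ray(n,px,T=None):
    c=ctrl.calibration(n);K=c["intrinsics"];u=(np.asarray(px,float)-[K[0,2],K[1,2]])/K[0,0]
    if n=="wrist":
        r=np.hypot(*u);d=np.array([*(u*np.sin(r)/max(r,1e-9)),np.cos(r)])*[1,-1,-1]
        M=T@c["tool_from_camera"];return M[:3,3],M[:3,:3]@d
    d=np.array([u[0],-u[1],-1]);E=c["extrinsics"];return -E[:3,:3].T@E[:3,3],E[:3,:3].T@d
def plane(n,px,z,T=None):
    o,d=ray(n,px,T);return (o+d*(z-o[2])/d[2])
def tool():
    s=ctrl.get_state();T=np.eye(4);T[:3,:3]=R.from_quat(s["tcp_rot"]).as_matrix();T[:3,3]=s["eef_pos"];return T
def blobs(m,box,amin=15):
    x0,y0,x1,y1=box;q=np.zeros_like(m);q[y0:y1,x0:x1]=m[y0:y1,x0:x1]
    n,l,st,ce=cv2.connectedComponentsWithStats(q);return [(st[i],ce[i],l==i) for i in range(1,n) if st[i][4]>=amin]
E
python3 - <<'E'
from h import *
for n,box in(("top",(225,170,360,265)),("scene",(290,180,410,310))):
    im=cv2.imread(f"pics/{n}0.png");h=cv2.cvtColor(im,cv2.COLOR_BGR2HSV)
    y=cv2.inRange(h,(10,60,110),(35,255,255))
    b=max(blobs(y,box),key=lambda t:t[0][4]);c=max(cv2.findContours(b[2].astype(np.uint8),0,1)[0],key=cv2.contourArea)
    P=np.array([plane(n,p[0],.06)[:2] for p in cv2.convexHull(c)]);A=np.c_[2*P,np.ones(len(P))]
    s=np.linalg.lstsq(A,(P**2).sum(1),rcond=None)[0];print(n,"disc",s[:2],"R",np.sqrt(s[2]+s[0]**2+s[1]**2))
    k=cv2.inRange(h,(0,0,0),(179,255,45))
    for st,ce,_ in blobs(k,box,10):print(st,ce,[plane(n,ce,z)[:2] for z in(.06,.083,.1)])
    x0,y0,x1,y1=box;cv2.imwrite(f"pics/{n}c.png",cv2.resize(im[y0:y1,x0:x1],None,fx=4.3,fy=4.3,interpolation=2))
a=cv2.imread("pics/topc.png");b=cv2.imread("pics/scenec.png");
w=np.zeros((a.shape[0]+10,a.shape[1],3),np.uint8)
cv2.imwrite("pics/both.png",np.vstack([cv2.resize(a,(480,338)),cv2.copyMakeBorder(cv2.resize(b[:,:],(240,260)),0,0,0,240,0)]))
E
```

```text
top disc [0.5621 0.1545] R 0.09244090550330823
[239 208   8   8  44] [242.4773 211.4773] [array([0.5678, 0.2461]), array([0.563 , 0.2417]), array([0.5594, 0.2384])]
[270 211  14  13  94] [277.7234 217.266 ] [array([0.5592, 0.1459]), array([0.5545, 0.1431]), array([0.5511, 0.141 ])]
[328 214  18  16 214] [336.4626 221.3879] [array([ 0.5605, -0.0187]), array([ 0.5558, -0.0188]), array([ 0.5524, -0.0188])]
[324 234  23   4  51] [335.3922 235.3529] [array([ 0.5209, -0.0188]), array([ 0.5169, -0.0188]), array([ 0.5139, -0.0189])]
scene disc [0.5631 0.157 ] R 0.09512603809824717
[309 193  17  21 230] [316.4957 204.6609] [array([ 0.5588, -0.0231]), array([ 0.566 , -0.0099]), array([ 0.5713, -0.0001])]
[368 278   8  12  77] [371.6104 283.5714] [array([0.5563, 0.2364]), array([0.5635, 0.2434]), array([0.5688, 0.2485])]
```

View pics/topc.png

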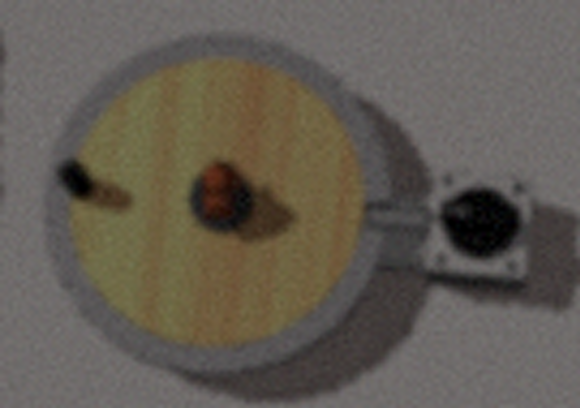

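The crop shows the knob's bar pointing at the disc, so the base yaw is about 0. The disc centre is (0.5625, 0.155), the peg (0.563, 0.2425) and the knob about (0.56, -0.017). The distances come out at 88 and 172 mm, as given. Next I'll move above the knob.

Request:
send_rows(
  steps=[
    [-0.015,-0.014,0,3,1],
    [-0.045,-0.043,0,9,1],
    [-0.08,-0.077,0,15,1],
    [-0.115,-0.11,0,22,1],
    [-0.15,-0.144,0,29,1],
    [-0.185,-0.177,0,36,1],
    [-0.22,-0.211,0,43,1],
    [-0.255,-0.244,0,50,1],
    [-0.29,-0.278,0,57,1],
    [-0.325,-0.311,0,64,1],
    [-0.36,-0.345,0,70,1],
    [-0.39,-0.374,0,72,1],
  ],
)

```text
time: 1.3
eef_pos: [0.4644, 0.1632, 0.239]
tcp_rot: [0.709, 0.706, -0.0, -0.0]
contact_force: [-0.3, 0.1, -0.5]
opening: 1.001
finger_force: 0.0
```

```bash
python3 - <<'E'
from h import *
s=ctrl.get_state();T=tool();print(s["time"],s["eef_pos"],s["qpos"],T[:3,:3]);print("shift to 0.562,-0.017,.2",T[:3,:3].T@(np.array([.562,-.017,.2])-T[:3,3]))
E
```

```text
1.3 [0.4644 0.1632 0.239 ] [ 0.1316 -0.1248  2.0153 -0.0002  1.2512  0.1358] [[ 0.0041  1.     -0.0002]
 [ 1.     -0.0041 -0.0002]
 [-0.0002 -0.0002 -1.    ]]
shift to 0.562,-0.017,.2 [-0.1798  0.0983  0.0391]
```

Request:
send_rows(
  steps=[
    [-0.03,0.016,0,0,1],
    [-0.07,0.038,0.01,0,1],
    [-0.11,0.06,0.02,0,1],
    [-0.15,0.08,0.03,0,1],
    [-0.18,0.098,0.039,0,1],
    [-0.18,0.098,0.039,0,1],
    [-0.18,0.098,0.039,0,1],
  ],
)

```text
time: 2.0
eef_pos: [0.5614, -0.015, 0.1994]
tcp_rot: [0.708, 0.706, -0.0, -0.001]
contact_force: [-0.7, 1.5, -0.2]
opening: 1.003
finger_force: 0.0
```

```bash
python3 - <<'E'
from h import *
print(ctrl.get_state()["dq"]);T=tool();np.save("T1.npy",T);print(T[:3,3])
cv2.imwrite("pics/w1.png",ctrl.read_camera("wrist")[:,:,::-1])
E
```

```text
[ 0.0325 -0.0272  0.0093  0.0006  0.0029 -0.0004]
[ 0.5614 -0.015   0.1994]
```

View pics/w1.png

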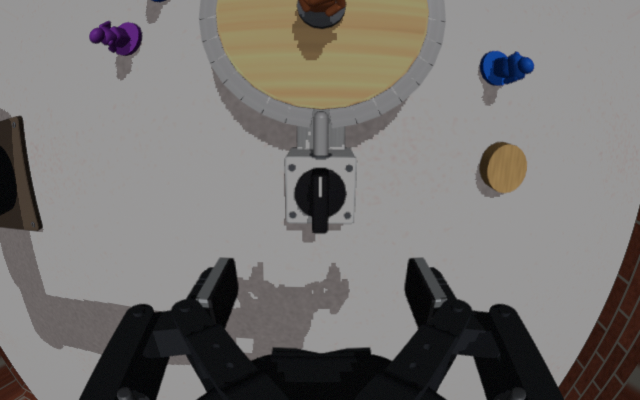

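The wrist view shows the block with screws at (292,168), (349,168), (292,215), (349,215). The skirt is centred at about (320,193), and the bar runs along the image column at 320.

```bash
python3 - <<'E'
from h import *
T=np.load("T1.npy")
P=[plane("wrist",p,.06,T) for p in((292,168),(349,168),(292,215),(349,215))]
print(np.array(P)[:,:2],np.mean(P,0),"skirt",plane("wrist",(320,193),.068,T))
im=cv2.imread("pics/w1.png");m=cv2.inRange(cv2.cvtColor(im,cv2.COLOR_BGR2HSV),(0,0,0),(179,255,60))
for st,ce,_ in blobs(m,(285,160,360,240),100):print(st,ce)
print("bar far/near end z.098",plane("wrist",(320,232),.098,T),plane("wrist",(320,176),.098,T), "sides",plane("wrist",(312.5,225),.098,T),plane("wrist",(328.5,225),.098,T))
# plywood circle
y=cv2.inRange(cv2.cvtColor(im,cv2.COLOR_BGR2HSV),(10,60,110),(35,255,255));b=max(blobs(y,(200,0,450,120)),key=lambda t:t[0][4])
c=max(cv2.findContours(b[2].astype(np.uint8),0,1)[0],key=cv2.contourArea)[:,0]
c=c[(c[:,1]>3)&((c[:,0]<290)|(c[:,0]>350)|(c[:,1]>80))]
Q=np.array([plane("wrist",p,.06,T)[:2] for p in c]);s=np.linalg.lstsq(np.c_[2*Q,np.ones(len(Q))],(Q**2).sum(1),rcond=None)[0];print("disc",s[:2],np.sqrt(s[2]+s[:2]@s[:2]))
E
```

```text
[[ 0.5338  0.005 ]
 [ 0.5857  0.0049]
 [ 0.5324 -0.0409]
 [ 0.5868 -0.041 ]] [ 0.5597 -0.018   0.06  ] skirt [ 0.5593 -0.0164  0.068 ]
[ 295  168   51   65 2154] [319.6945 196.39  ]
bar far/near end z.098 [ 0.5594 -0.0412  0.098 ] [0.5596 0.0071 0.098 ] sides [ 0.5532 -0.0348  0.098 ] [ 0.5665 -0.0348  0.098 ]
disc [0.5613 0.1539] 0.09484095250445163
```

Knob axis is about (0.5597, -0.0175), which is 171.7 mm from the disc centre (0.5613, 0.1539) as it should be.

Request:
send_rows(
  steps=[
    [0,-0.002,0.02,0,0.3],
    [0,-0.002,0.05,0,0.3],
    [0,-0.002,0.075,0,0.3],
    [0,-0.002,0.085,0,0.3],
    [0,-0.002,0.085,0,0.3],
    [0,-0.002,0.085,0,0.3],
  ],
)

```text
time: 2.65
eef_pos: [0.5605, -0.0141, 0.1167]
tcp_rot: [0.707, 0.707, 0.001, 0.001]
contact_force: [0.3, -0.2, 1.4]
opening: 0.65
finger_force: 0.0
```

```bash
python3 - <<'E'
from h import *
s=ctrl.get_state();T=tool();print(s["time"],T,s["qpos"],s["opening"]);print(T[:3,:3].T@(np.array([.5597,-.0175,.081])-T[:3,3]))
E
```

```text
2.65 [[-0.0004  1.      0.002   0.5605]
 [ 1.      0.0004 -0.0003 -0.0141]
 [-0.0003  0.002  -1.      0.1167]
 [ 0.      0.      0.      1.    ]] [-0.206   0.1705  1.9547  0.0001  1.0145 -0.2065] 0.6495443815165467
[-0.0034 -0.0009  0.0357]
```

Request:
send_rows(
  steps=[
    [-0.0035,-0.001,0.015,0,0.1],
    [-0.0035,-0.001,0.03,0,0.1],
    [-0.0035,-0.001,0.0355,0,0.1],
    [-0.0035,-0.001,0.0355,0,0.1],
    [-0.0035,-0.001,0.0355,0,-0.3],
    [-0.0035,-0.001,0.0355,0,-0.8],
    [-0.0035,-0.001,0.0355,0,-1],
    [-0.0035,-0.001,0.0355,0,-1],
    [-0.0035,-0.001,0.0355,0,-1],
    [-0.0035,-0.001,0.0355,0,-1],
  ],
  squeeze=30,
)

```text
time: 3.65
eef_pos: [0.56, -0.0182, 0.0805]
tcp_rot: [0.707, 0.707, 0.001, 0.001]
contact_force: [4.2, 0.5, -0.8]
opening: 0.157
finger_force: 35.1
```

Request:
send_rows(
  steps=[
    [0,0,0,-5,-1],
    [0,0,0,-12,-1],
    [0,0,0,-19,-1],
    [0,0,0,-26,-1],
    [0,0,0,-33,-1],
    [0,0,0,-40,-1],
    [0,0,0,-47,-1],
    [0,0,0,-54,-1],
    [0,0,0,-61,-1],
    [0,0,0,-68,-1],
    [0,0,0,-74,-1],
    [0,0,0,-75,-1],
  ],
)

```text
time: 4.85
eef_pos: [0.5609, -0.0175, 0.0806]
tcp_rot: [0.131, 0.991, 0.001, 0.003]
contact_force: [6.7, 2.6, -2.9]
opening: 0.159
finger_force: 38.5
```

Request:
send_rows(
  steps=[
    [0,0,0,0,-1],
    [0,0,0,0,-1],
    [0,0,0,0,-0.4],
    [0,0,0,0,0.1],
    [0,0,0,0,0.1],
    [0,0,0,0,0.1],
    [0,0,-0.03,0,0.1],
    [0,0,-0.07,0,0.1],
    [0,0,-0.1,0,0.1],
    [0,0,-0.11,0,0.1],
    [0,0,-0.11,0,0.1],
  ],
)

```text
time: 5.95
eef_pos: [0.5597, -0.0183, 0.1914]
tcp_rot: [0.131, 0.991, -0.0, 0.002]
contact_force: [-0.4, 0.7, 0.5]
opening: 0.551
finger_force: 0.0
```

```bash
python3 - <<'E'
from h import *
s=ctrl.get_state();T=tool();np.save("T2.npy",T);print(s["time"],s["dq"],T,s["qpos"])
cv2.imwrite("pics/w2.png",ctrl.read_camera("wrist")[:,:,::-1])
E
```

```text
5.95 [-0.0021  0.0394  0.0517  0.0004 -0.0129 -0.0003] [[-0.9658  0.2594  0.0032  0.5597]
 [ 0.2594  0.9658 -0.0008 -0.0183]
 [-0.0033  0.0001 -1.      0.1914]
 [ 0.      0.      0.      1.    ]] [-0.2139  0.0773  1.9077 -0.0001  1.1533 -1.5223]
```

View pics/w2.png

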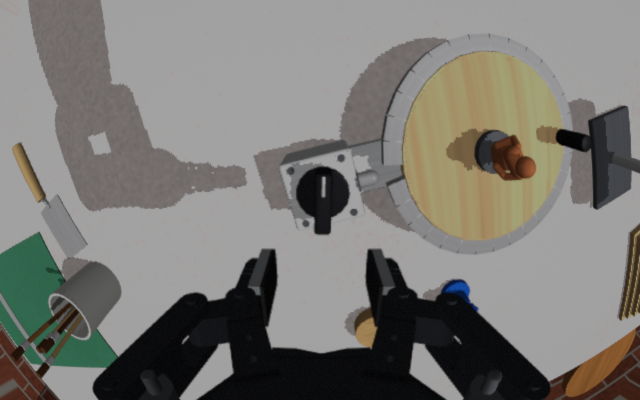

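The bar now stands in line with the turned jaws, so the knob is released. The peg shows from its base at (558,136) to its top at (588,142).

```bash
python3 - <<'E'
from h import *
T=np.load("T2.npy");im=cv2.imread("pics/w2.png");hs=cv2.cvtColor(im,cv2.COLOR_BGR2HSV)
m=cv2.inRange(hs,(0,0,0),(179,255,60))
for st,ce,_ in blobs(m,(545,120,592,160),50):print(st,ce,plane("wrist",ce,.0825,T))
print("top end",plane("wrist",(586,142),.105,T),"base",plane("wrist",(560,137),.06,T))
print("plinth",plane("wrist",(491,151),.065,T), "knob",plane("wrist",(324,193),.068,T))
y=cv2.inRange(hs,(10,60,110),(35,255,255));b=max(blobs(y,(390,40,585,250)),key=lambda t:t[0][4])
c=max(cv2.findContours(b[2].astype(np.uint8),0,1)[0],key=cv2.contourArea);c=cv2.convexHull(c)[:,0]
Q=np.array([plane("wrist",p,.06,T)[:2] for p in c]);s=np.linalg.lstsq(np.c_[2*Q,np.ones(len(Q))],(Q**2).sum(1),rcond=None)[0];print("disc",s[:2],np.sqrt(s[2]+s[:2]@s[:2]))
E
```

```text
[556 120  36  34 620] [575.4323 138.9597] [0.5631 0.2477 0.0825]
top end [0.5609 0.241  0.105 ] base [0.5643 0.2445 0.06  ]
plinth [0.5595 0.1472 0.065 ] knob [ 0.5585 -0.016   0.068 ]
disc [0.561  0.1536] 0.0953265057886462
```

The maquette stands 7 mm off centre on the side opposite the peg, so it stays about 95 mm from the peg throughout. The peg is at about (0.562, 0.242). I'll move over it at a safe height.

Request:
send_rows(
  steps=[
    [0.006,0.022,0,0,0.1],
    [0.016,0.06,0,0,0.1],
    [0.027,0.103,0,0,0.1],
    [0.038,0.147,0,0,0.1],
    [0.049,0.19,0,0,0.1],
    [0.059,0.228,0,0,0.1],
    [0.065,0.25,0,0,0.1],
    [0.065,0.2515,0.02,0,0.1],
    [0.065,0.2515,0.045,0,0.1],
    [0.065,0.2515,0.06,0,0.1],
    [0.065,0.2515,0.06,0,0.1],
    [0.065,0.2515,0.06,0,0.1],
  ],
)

```text
time: 7.2
eef_pos: [0.5609, 0.2412, 0.1287]
tcp_rot: [0.131, 0.991, -0.0, -0.001]
contact_force: [-0.2, 0.2, 0.1]
opening: 0.551
finger_force: 0.0
```

```bash
python3 - <<'E'
from h import *
s=ctrl.get_state();T=tool();np.save("T3.npy",T);print(s["time"],T,s["qpos"]);print(T[:3,:3].T@(np.array([.562,.242,.088])-T[:3,3]))
cv2.imwrite("pics/w3.png",ctrl.read_camera("wrist")[:,:,::-1])
E
```

```text
7.2 [[-0.9657  0.2598 -0.0021  0.5609]
 [ 0.2598  0.9657 -0.0006  0.2412]
 [ 0.0019 -0.0011 -1.      0.1287]
 [ 0.      0.      0.      1.    ]] [ 0.2402  0.2596  1.8232 -0.0001  1.0611 -1.0677]
[-0.0009  0.0011  0.0407]
```

View pics/w3.png

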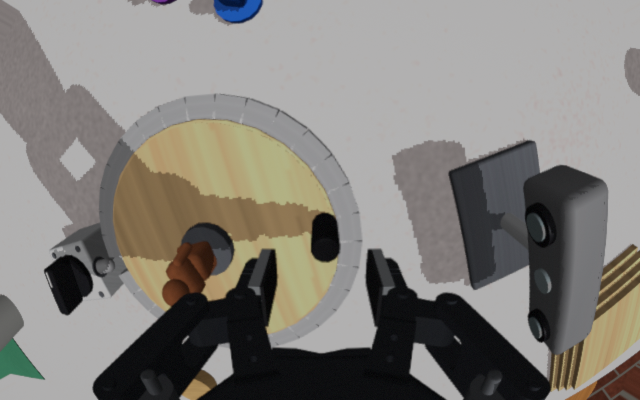

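The peg top is at about (325,252), centred between the open jaws. The maquette is clear of the left finger.

```bash
python3 - <<'E'
from h import *
T=np.load("T3.npy");print(plane("wrist",(325,248),.105,T),plane("wrist",(325,222),.06,T))
E
```

```text
[0.5608 0.2429 0.105 ] [0.5635 0.2427 0.06  ]
```

Request:
send_rows(
  steps=[
    [-0.001,0.001,0.015,0,0.1],
    [-0.001,0.001,0.033,0,0.1],
    [-0.001,0.001,0.0405,0,0.1],
    [-0.001,0.001,0.0405,0,0.1],
    [-0.001,0.001,0.0405,0,-0.3],
    [-0.001,0.001,0.0405,0,-0.8],
    [-0.001,0.001,0.0405,0,-0.9],
    [-0.001,0.001,0.0405,0,-0.9],
    [-0.001,0.001,0.0405,0,-0.9],
  ],
  squeeze=25,
)

```text
time: 8.15
eef_pos: [0.5634, 0.2428, 0.0905]
tcp_rot: [0.131, 0.991, 0.001, 0.001]
contact_force: [1.3, 1.6, 3.1]
opening: 0.199
finger_force: 25.9
```

```bash
python3 - <<'E'
from h import *
s=ctrl.get_state();T=tool();print(s["time"],T[:3,3],s["opening"],s["qpos"])
C=np.array([.5613,.1538]);r0=np.array([.562,.242])-C
print("r",np.hypot(*r0))
a=np.arange(0,6.2832+1e-6,2*np.pi/84)
for k in range(7):
    b=a[k*12];c0=R.from_euler('z',b).as_matrix()[:2,:2]@r0
    rows=[]
    for j in range(1,13):
        d=R.from_euler('z',a[k*12+j]).as_matrix()[:2,:2]@r0-c0
        t=T[:3,:3].T@[*d,0];rows.append([round(t[0],4),round(t[1],4),0,0,-0.9])
    print(k,rows)
E
```

```text
8.15 [0.5634 0.2428 0.0905] 0.19932850622660075 [ 0.2415  0.3127  1.8361  0.0005  0.9903 -1.0671]
r 0.08820277773403738
0 [[np.float64(0.0063), np.float64(-0.0019), 0, 0, -0.9], [np.float64(0.0125), np.float64(-0.0043), 0, 0, -0.9], [np.float64(0.0184), np.float64(-0.0071), 0, 0, -0.9], [np.float64(0.0242), np.float64(-0.0103), 0, 0, -0.9], [np.float64(0.0296), np.float64(-0.014), 0, 0, -0.9], [np.float64(0.0348), np.float64(-0.0181), 0, 0, -0.9], [np.float64(0.0397), np.float64(-0.0225), 0, 0, -0.9], [np.float64(0.0442), np.float64(-0.0273), 0, 0, -0.9], [np.float64(0.0484), np.float64(-0.0325), 0, 0, -0.9], [np.float64(0.0521), np.float64(-0.0379), 0, 0, -0.9], [np.float64(0.0555), np.float64(-0.0436), 0, 0, -0.9], [np.float64(0.0584), np.float64(-0.0495), 0, 0, -0.9]]
1 [[np.float64(0.0025), np.float64(-0.0061), 0, 0, -0.9], [np.float64(0.0044), np.float64(-0.0124), 0, 0, -0.9], [np.float64(0.006), np.float64(-0.0188), 0, 0, -0.9], [np.float64(0.007), np.float64(-0.0253), 0, 0, -0.9], [np.float64(0.0075), np.float64(-0.0319), 0, 0, -0.9], [np.float64(0.0076), np.float64(-0.0385), 
[... 2938 characters left out ...]
, [np.float64(0.0353), np.float64(0.0679), 0, 0, -0.9]]
6 [[np.float64(0.0054), np.float64(0.0038), 0, 0, -0.9], [np.float64(0.0111), np.float64(0.0071), 0, 0, -0.9], [np.float64(0.017), np.float64(0.01), 0, 0, -0.9], [np.float64(0.0232), np.float64(0.0125), 0, 0, -0.9], [np.float64(0.0294), np.float64(0.0144), 0, 0, -0.9], [np.float64(0.0359), np.float64(0.016), 0, 0, -0.9], [np.float64(0.0424), np.float64(0.017), 0, 0, -0.9], [np.float64(0.049), np.float64(0.0175), 0, 0, -0.9], [np.float64(0.0555), np.float64(0.0176), 0, 0, -0.9], [np.float64(0.0621), np.float64(0.0171), 0, 0, -0.9], [np.float64(0.0687), np.float64(0.0162), 0, 0, -0.9], [np.float64(0.0751), np.float64(0.0148), 0, 0, -0.9]]
```

The peg is held: the opening reads 17 mm and the position matches. I'll turn the disc in seven arcs at 0.75 rad/s or less, checking forces after each.

Request:
send_rows(
  steps=[
    [0.002,-0.0005,0,0,-0.9],
    [0.0063,-0.002,0,0,-0.9],
    [0.0125,-0.0043,0,0,-0.9],
    [0.0184,-0.007,0,0,-0.9],
    [0.0242,-0.0103,0,0,-0.9],
    [0.0296,-0.014,0,0,-0.9],
    [0.0348,-0.018,0,0,-0.9],
    [0.0397,-0.0225,0,0,-0.9],
    [0.0442,-0.0273,0,0,-0.9],
    [0.0484,-0.0325,0,0,-0.9],
    [0.0521,-0.038,0,0,-0.9],
    [0.0555,-0.0436,0,0,-0.9],
  ],
)

```text
time: 9.35
eef_pos: [0.4976, 0.2145, 0.0904]
tcp_rot: [0.131, 0.991, 0.0, 0.001]
contact_force: [-0.5, 1.1, 6.1]
opening: 0.193
finger_force: 26.3
```

Request:
send_rows(
  steps=[
    [0.003,-0.006,0,0,-0.9],
    [0.0055,-0.012,0,0,-0.9],
    [0.0075,-0.0183,0,0,-0.9],
    [0.009,-0.0247,0,0,-0.9],
    [0.01,-0.0312,0,0,-0.9],
    [0.0105,-0.0378,0,0,-0.9],
    [0.0105,-0.0444,0,0,-0.9],
    [0.01,-0.051,0,0,-0.9],
    [0.0091,-0.0575,0,0,-0.9],
    [0.0077,-0.064,0,0,-0.9],
    [0.0058,-0.0703,0,0,-0.9],
    [0.0034,-0.0764,0,0,-0.9],
  ],
)

```text
time: 10.55
eef_pos: [0.4753, 0.1413, 0.0905]
tcp_rot: [0.131, 0.991, 0.0, 0.001]
contact_force: [1.4, 0.9, 5.5]
opening: 0.201
finger_force: 26.2
```

```bash
python3 - <<'E'
from h import *
s=ctrl.get_state();p=s["eef_pos"];d=p[:2]-[.5613,.1538];print(s["time"],p,"r",np.hypot(*d),"ang",np.arctan2(-d[0],d[1]),s["contact_force"],s["qpos"])
E
```

```text
10.55 [0.4753 0.1413 0.0905] r 0.08688304088465057 ang 1.71484755217389 [1.4499 0.8524 5.4613] [ 0.0844  0.0715  2.1215 -0.0007  0.9457 -1.2238]
```

Request:
send_rows(
  steps=[
    [-0.0028,-0.006,0,0,-0.9],
    [-0.006,-0.0117,0,0,-0.9],
    [-0.0097,-0.0172,0,0,-0.9],
    [-0.0138,-0.0224,0,0,-0.9],
    [-0.0183,-0.0273,0,0,-0.9],
    [-0.0231,-0.0318,0,0,-0.9],
    [-0.0282,-0.0359,0,0,-0.9],
    [-0.0336,-0.0397,0,0,-0.9],
    [-0.0393,-0.043,0,0,-0.9],
    [-0.0452,-0.0459,0,0,-0.9],
    [-0.0513,-0.0484,0,0,-0.9],
    [-0.0576,-0.0504,0,0,-0.9],
  ],
)

```text
time: 11.75
eef_pos: [0.518, 0.0786, 0.0904]
tcp_rot: [0.131, 0.991, 0.001, 0.001]
contact_force: [1.2, 5.4, 6.0]
opening: 0.197
finger_force: 26.2
```

Request:
send_rows(
  steps=[
    [-0.0065,-0.0015,0,0,-0.9],
    [-0.013,-0.0025,0,0,-0.9],
    [-0.0196,-0.0031,0,0,-0.9],
    [-0.0262,-0.0031,0,0,-0.9],
    [-0.0328,-0.0027,0,0,-0.9],
    [-0.0393,-0.0017,0,0,-0.9],
    [-0.0457,-0.0003,0,0,-0.9],
    [-0.0521,0.0016,0,0,-0.9],
    [-0.0582,0.0039,0,0,-0.9],
    [-0.0642,0.0068,0,0,-0.9],
    [-0.0699,0.01,0,0,-0.9],
    [-0.0754,0.0137,0,0,-0.9],
  ],
)

```text
time: 12.95
eef_pos: [0.5932, 0.0723, 0.0904]
tcp_rot: [0.131, 0.991, 0.0, -0.0]
contact_force: [-2.0, 2.2, 7.5]
opening: 0.2
finger_force: 26.4
```

Request:
send_rows(
  steps=[
    [-0.0052,0.0041,0,0,-0.9],
    [-0.0101,0.0086,0,0,-0.9],
    [-0.0146,0.0134,0,0,-0.9],
    [-0.0187,0.0185,0,0,-0.9],
    [-0.0225,0.0239,0,0,-0.9],
    [-0.0258,0.0296,0,0,-0.9],
    [-0.0287,0.0355,0,0,-0.9],
    [-0.0312,0.0416,0,0,-0.9],
    [-0.0332,0.0479,0,0,-0.9],
    [-0.0347,0.0543,0,0,-0.9],
    [-0.0357,0.0609,0,0,-0.9],
    [-0.0363,0.0674,0,0,-0.9],
  ],
)

```text
time: 14.15
eef_pos: [0.6459, 0.1272, 0.0905]
tcp_rot: [0.131, 0.991, -0.001, 0.0]
contact_force: [-1.6, -0.2, 6.0]
opening: 0.198
finger_force: 26.3
```

```bash
python3 - <<'E'
from h import *
s=ctrl.get_state();p=s["eef_pos"];d=p[:2]-[.5613,.1538];print(s["time"],p,"r",np.hypot(*d),"ang",np.arctan2(-d[0],d[1])+2*np.pi,59*2*np.pi/84,s["contact_force"],s["qpos"])
E
```

```text
14.15 [0.6459 0.1272 0.0905] r 0.0886796658019221 ang 4.407377039603492 4.413189680042804 [-1.564  -0.1521  5.984 ] [ 0.041   0.4012  1.7186 -0.0017  1.0219 -1.2669]
```

Request:
send_rows(
  steps=[
    [0,0.0066,0,0,-0.9],
    [0.0004,0.0132,0,0,-0.9],
    [0.0014,0.0197,0,0,-0.9],
    [0.0028,0.0262,0,0,-0.9],
    [0.0047,0.0325,0,0,-0.9],
    [0.0071,0.0386,0,0,-0.9],
    [0.0099,0.0446,0,0,-0.9],
    [0.0131,0.0503,0,0,-0.9],
    [0.0168,0.0558,0,0,-0.9],
    [0.0209,0.061,0,0,-0.9],
    [0.0253,0.0659,0,0,-0.9],
    [0.0301,0.0704,0,0,-0.9],
  ],
)

```text
time: 15.35
eef_pos: [0.6358, 0.2032, 0.0905]
tcp_rot: [0.131, 0.991, -0.0, 0.001]
contact_force: [1.7, -0.0, 4.4]
opening: 0.196
finger_force: 26.3
```

Request:
send_rows(
  steps=[
    [0.0052,0.0041,0,0,-0.9],
    [0.0106,0.0079,0,0,-0.9],
    [0.0163,0.0112,0,0,-0.9],
    [0.0222,0.0141,0,0,-0.9],
    [0.0284,0.0166,0,0,-0.9],
    [0.0346,0.0185,0,0,-0.9],
    [0.0411,0.0201,0,0,-0.9],
    [0.0476,0.0211,0,0,-0.9],
    [0.0542,0.0216,0,0,-0.9],
    [0.0607,0.0217,0,0,-0.9],
    [0.0673,0.0212,0,0,-0.9],
    [0.0739,0.0203,0,0,-0.9],
  ],
)

```text
time: 16.55
eef_pos: [0.5693, 0.2425, 0.0905]
tcp_rot: [0.131, 0.991, 0.0, 0.001]
contact_force: [0.2, 2.2, 6.3]
opening: 0.198
finger_force: 26.3
```

Request:
send_rows(
  steps=[
    [0.004,-0.0008,0,0,-0.9],
    [0.006,-0.0013,0,0,-0.9],
    [0.0064,-0.0014,0,0,-0.9],
    [0.0064,-0.0014,0,0,-0.9],
    [0.0064,-0.0014,0,0,-0.9],
  ],
)

```text
time: 17.05
eef_pos: [0.5625, 0.2428, 0.0904]
tcp_rot: [0.131, 0.991, 0.0, 0.0]
contact_force: [-1.9, 1.3, 7.3]
opening: 0.201
finger_force: 26.4
```

```bash
python3 - <<'E'
from h import *
s=ctrl.get_state();p=s["eef_pos"];d=p[:2]-[.5613,.1538];print(s["time"],p,"r",np.hypot(*d),"ang",np.arctan2(-d[0],d[1]),s["contact_force"],s["qpos"])
np.save("T4.npy",tool());cv2.imwrite("pics/w4.png",ctrl.read_camera("wrist")[:,:,::-1])
E
```

```text
17.05 [0.5625 0.2428 0.0904] r 0.08900817902714148 ang -0.01398602618846647 [-1.8998  1.329   7.2662] [ 0.2418  0.3119  1.8372  0.0006  0.9914 -1.0669]
```

View pics/w4.png

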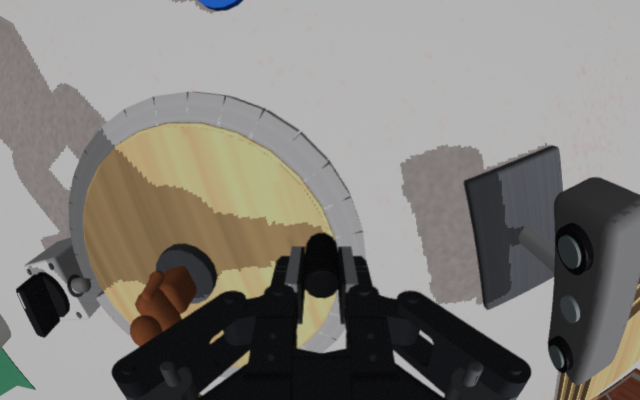

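The maquette still stands, the knob is still released, and the peg is back within 1 mm of its start. I'll let go, lift and return over the knob.

Request:
send_rows(
  steps=[
    [0,0,0,0,-0.4],
    [0,0,0,0,0],
    [0,0,0,0,0.1],
    [0,0,0,0,0.1],
    [0,0,-0.02,0,0.1],
    [0,0,-0.06,0,0.1],
    [0,0,-0.095,0,0.1],
    [0,0,-0.105,0,0.1],
    [0,0,-0.105,0,0.1],
  ],
)

```text
time: 18.0
eef_pos: [0.5636, 0.2426, 0.1964]
tcp_rot: [0.131, 0.991, 0.001, 0.002]
contact_force: [0.5, 0.2, 0.0]
opening: 0.549
finger_force: 0.0
```

Request:
send_rows(
  steps=[
    [-0.006,-0.022,0,0,0.1],
    [-0.016,-0.06,0,0,0.1],
    [-0.027,-0.103,0,0,0.1],
    [-0.038,-0.147,0,0,0.1],
    [-0.049,-0.19,0,0,0.1],
    [-0.059,-0.228,0,0,0.1],
    [-0.064,-0.248,0,0,0.1],
    [-0.065,-0.2525,0.02,0,0.1],
    [-0.065,-0.2525,0.05,0,0.1],
    [-0.065,-0.2525,0.075,0,0.1],
    [-0.065,-0.2525,0.075,0,0.1],
    [-0.065,-0.2525,0.075,0,0.1],
  ],
)

```text
time: 19.2
eef_pos: [0.5585, -0.0181, 0.1174]
tcp_rot: [0.131, 0.991, 0.0, -0.002]
contact_force: [-0.1, -0.2, 1.2]
opening: 0.556
finger_force: 0.0
```

```bash
python3 - <<'E'
from h import *
s=ctrl.get_state();T=tool();np.save("T5.npy",T);print(s["time"],T,s["qpos"]);print(T[:3,:3].T@(np.array([.5598,-.018,.081])-T[:3,3]))
cv2.imwrite("pics/w5.png",ctrl.read_camera("wrist")[:,:,::-1])
E
```

```text
19.2 [[-0.9657  0.2595 -0.0041  0.5585]
 [ 0.2595  0.9657  0.0008 -0.0181]
 [ 0.0042 -0.0003 -1.      0.1174]
 [ 0.      0.      0.      1.    ]] [-0.214   0.1686  1.9553 -0.0001  1.0219 -1.5223]
[-0.0013  0.0005  0.0364]
```

View pics/w5.png

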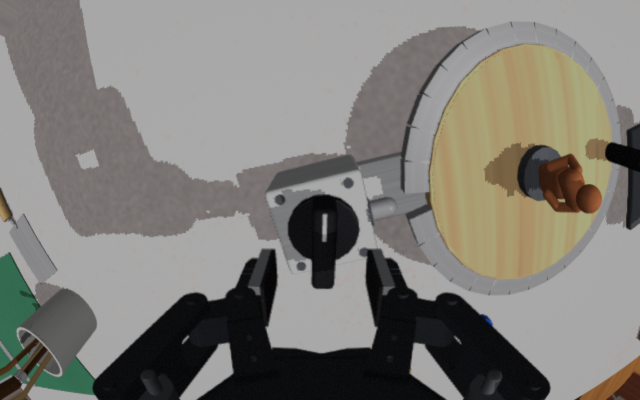

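The bar sits between the jaws, and the notch in the rim at (415,205) faces the withdrawn bolt. I'll grip the knob and lock it.

Request:
send_rows(
  steps=[
    [-0.0013,0.0005,0.015,0,0.1],
    [-0.0013,0.0005,0.03,0,0.1],
    [-0.0013,0.0005,0.036,0,0.1],
    [-0.0013,0.0005,0.036,0,0.1],
    [-0.0013,0.0005,0.036,0,-0.3],
    [-0.0013,0.0005,0.036,0,-0.8],
    [-0.0013,0.0005,0.036,0,-1],
    [-0.0013,0.0005,0.036,0,-1],
    [-0.0013,0.0005,0.036,0,-1],
    [-0.0013,0.0005,0.036,0,-1],
  ],
  squeeze=30,
)

```text
time: 20.25
eef_pos: [0.5619, -0.0178, 0.0841]
tcp_rot: [0.131, 0.991, 0.001, 0.001]
contact_force: [1.4, 4.1, 2.7]
opening: 0.151
finger_force: 33.3
```

Request:
send_rows(
  steps=[
    [0,0,0,5,-1],
    [0,0,0,12,-1],
    [0,0,0,19,-1],
    [0,0,0,26,-1],
    [0,0,0,33,-1],
    [0,0,0,40,-1],
    [0,0,0,47,-1],
    [0,0,0,54,-1],
    [0,0,0,61,-1],
    [0,0,0,68,-1],
    [0,0,0,74,-1],
    [0,0,0,75.5,-1],
  ],
)

```text
time: 21.45
eef_pos: [0.5601, -0.019, 0.084]
tcp_rot: [0.711, 0.704, -0.002, -0.001]
contact_force: [-3.2, -0.2, 7.8]
opening: 0.157
finger_force: 30.3
```

Request:
send_rows(
  steps=[
    [0,0,0,0,-1],
    [0,0,0,0,-1],
    [0,0,0,0,-0.4],
    [0,0,0,0,0.1],
    [0,0,0,0,0.1],
    [0,0,0,0,0.1],
    [0,0,-0.03,0,0.1],
    [0,0,-0.07,0,0.1],
    [0,0,-0.11,0,0.1],
    [0,0,-0.12,0,0.1],
    [0,0,-0.12,0,0.1],
    [0,0,-0.12,0,0.1],
  ],
)

```text
time: 22.65
eef_pos: [0.5604, -0.0181, 0.2018]
tcp_rot: [0.71, 0.704, -0.001, -0.001]
contact_force: [-0.1, -0.2, 0.0]
opening: 0.55
finger_force: 0.0
```

```bash
python3 - <<'E'
from h import *
s=ctrl.get_state();print(s["time"],tool(),s["contact_force"])
cv2.imwrite("pics/w6.png",ctrl.read_camera("wrist")[:,:,::-1])
E
```

```text
22.65 [[ 0.0092  1.     -0.0022  0.5604]
 [ 1.     -0.0092  0.0003 -0.0181]
 [ 0.0003 -0.0022 -1.      0.2018]
 [ 0.      0.      0.      1.    ]] [-0.085  -0.224   0.0496]
```

View pics/w6.png

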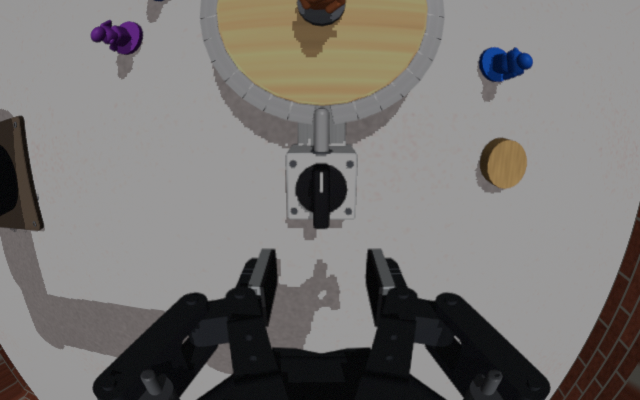

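The knob's bar points at the disc, the bolt is in the notch as in the first wrist view, and the maquette stands where it was. The hand is clear of everything.

```bash
python3 -c "
from plant import ctrl
print(ctrl.sign_off())"
```

```text
the job is handed in; nothing more can be done
None
```

I released the knob, took the disc one full turn counterclockwise in about 9 s, and locked it again with the bolt in the notch; the maquette looked upright and in place in the last picture, and the job is handed in at about 23 s (no verdict was returned).

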